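# Hold a sprung hood hatch just below its balance point

### The arm

A 6-joint arm with a two-finger parallel gripper is mounted at the origin on a cart in front of the work surface, level with it; the furniture and walls round the work are solid. World frame = base frame: x ahead of the robot, y to its left, z up, the work surface at z = 0. Lengths are in m, angles in rad, forces in N, time in s.
With the tool pointing down it reaches from about 0.35 to 0.8 m from the base axis. Payload 7.3 kg.
Tool frame: the origin (TCP) lies between the finger pads; the fingertips stand ahead of it and the grasp point (between the pads) lies 2 mm behind it (arm.nose_length is the z of the fingertips in the tool frame, in m); z points along the fingers, y is the line along which they close (so a half turn about z gives the same grasp; the last joint's range is limited). The gripper opens to 85 mm and grips with 20 to 120 N. Pads are 22 mm wide; open, the fingers measure 114 mm over their backs; the gripper's body (76 mm by 85 mm) begins 54 mm behind the grasp point. The pads swing forward as they close: fully open they stand 13 mm farther back than shut.
Start: joints at [1.068, 0.342, 1.524, -0, 1.275, -0.146], TCP at [0.183, 0.492, 0.248] pointing down, gripper open.
Joint ranges: [-2.53, 2.53], [-0.77, 2.02], [0.04, 2.7], [-1, 4.14], [0.28, 2.66], [-3.11, 3.11]. Speed limits (rad/s): [2.57, 2.57, 3.14, 3.14, 3.14, 3.14].

### API

Orientations are given as a rotation vector (axis times angle).
In Python, from station import arm gives the robot as it stands. The module is installed in compiled form; this text tells all that it offers.
- The arm moves only by the tool arm_command, never from a script. Its argument "deltas" is a list of rows, each a list of 2 entries, a list of its own where there are three numbers: the shift along the tool's x, y, z in m, then the turn, a rotation vector about the tool's x, y, z in rad. A call has 1 to 8 rows; each row shifts and turns the commanded pose from where the row before left it, along the tool's axes as they then stand; what a row does not reach is not made up. A row lasts 1/12 s, in which the tool goes at most 41.7 mm and 7.16 degrees, less where a joint would pass 70% of its speed; a pose out of reach is approached as far as the arm can. A call is refused whole if a number of a shift passes 0.0417 or a number of a turn 0.125, either way. A call with a gripper value outside its range is refused whole. "claw" is the gripper command: -1 is fully open, 1 is shut, values between are in proportion, set as the call begins (left out, the last holds). The fingers move at their own pace and stop on an object; "force" is the grip in N (left out, the last holds). Time passes only in rows, so rows that do not move let the fingers close. It gives the time, the measured TCP pose, the force, the opening and the grip force at its end, in the units of the state.
- arm.observe(): the state, without advancing time (a new reading comes with each control period).
- arm.capture(name): name is "scene" or "top" or "wrist"; returns the picture (384x512x3 uint8, blue, green, red); there is no depth.
- arm.calibration(name): a dict with "vertical_fov" (degrees; the focal length in pixels is half the picture's height over the tangent of half this angle, whatever the lens; pixels are square), "cx", "cy" (the principal point, pixels), "extrinsics" (4x4, takes a point from world to camera coordinates). Camera axes: x right, y down, z forward; pixel columns grow to the right and rows downward; lengths in m; the calibration is good to about 2 mm. The wrist camera is an equidistant fisheye: a pixel r from the principal point sees the ray r / f radians off the axis. A picture is of the moment at which its call begins: read the wrist's pose just before it. calibration takes no time and is no camera call; for the wrist camera it gives the pose at the moment of the call.
- arm.job_done(): hands the job in; it is judged then, once.
The state is a dict: "time_s": time; "joint_positions": joint angles; "qd": joint speeds; "joint_torque": joint torques, N m; "tool_pos": TCP position; "tool_rot": TCP orientation; "ft_force": force on the tool from outside, world axes, zero at the start; "wrist_torque": the same for the moment, N m; "gripper_width": finger opening in m; "grasp_force": force on a finger pad.
Only numpy, scipy, OpenCV 4.12 (cv2) and the standard library are available. Lean on these libraries where they do the work, as an engineer would, in place of code of your own. Each camera call takes 0.05 s, during which the arm holds its last target. There are 200 camera calls.

### The job

The spring of the sample hood's hatch is about to be adjusted. Pick up the ball driver by its handle, push its shaft sideways from the left through the lifting eye on the shut hatch, and with the driver alone (fingers off the hatch) raise the hatch past its balance point, then bring it back and finish while still holding it on the driver, just below the balance point. Do not let the hatch fly open to its stop or drop, and leave the other things on the desk where they are.

Things in the scene. Friction and masses are not known exactly. Their poses are not given: they have to be found in the camera images.
- hood: Grey sample hood fixed to the desk: a box 155 (x) x 140 (y) x 100 mm high, closed by the hatch. Origin under its centre on the desk; -x is its front (towards the robot), +y its left side. At its right wall (-y) stands a thin steel arc centred on the hinge, with a radial tick: at the balance point the hatch plate's mid-thickness is level with the tick.
- hatch (a joint): Opening angle of the hatch, a 1.6 kg bare-metal plate 165 x 140 x 8 mm on a spring: 0 rad shut (as it starts), grows as the front edge rises, stop at 1.40. Balance point at 1.00 rad (57 degrees): below it the hatch falls shut by itself (2.1 N up at the eye lifts it from shut, 0.5 N carries it at 0.90), above it it springs open by itself. Hardly any friction.
- hatch_hinge (a point): Middle of the hatch's hinge line (parallel to the hood's y), at mid-thickness of the plate: in the hood's frame 77.5 mm behind the centre, 105 mm above the desk. Axes turn with the hatch (those of the hood when shut).
- eye (a point): Hole centre of the lifting eye: upright dark plate 34 x 32 mm, 6 mm thick, at the front left corner on top of the hatch; round 14 mm hole, its axis parallel to the hinge line. Axes turn with the hatch. From the hinge it lies 140 mm to the front, 64 mm left, 22 mm up (127 mm above the desk when shut). To its right there is free room over the hatch, down to 14 mm below the hole's centre.
- driver: Ball driver (screwdriver-like tool), 193 mm long, about 60 g, lying on the desk left of the hood, shaft pointing roughly to the hood. Origin at mid-length on its underside; +x runs from the tip to the handle's end; its axis lies 10 mm above the origin. Handle from x = +7 to +97 mm, about 20 mm thick; straight 6 mm steel shaft from x = -94 to +7 mm.
- driver_tip (a point): The free end of the driver's shaft, on its axis (94 mm from the driver's origin).
- driver_shaft (a point): Point on the axis of the driver's shaft, 30 mm from the tip.
- riser: Bystander: black block 50x50x26 mm, behind the driver.
- lens_box_b: Bystander: white lens box 47x45x19 mm, near the riser.
- dropper: Bystander: small brown dropper bottle 33 mm wide, 102 mm high, back left.
- felt_pen: Bystander: white felt pen with black cap, 135 mm long, 17 mm thick, between driver and riser.
- tape: Bystander: roll of black tape, 58 mm across, 19 mm high, on the left.

How it is judged:
By the outcome, as a careful person would: the job done as asked, in the order asked, and still so for the second after the job is handed in, while the arm keeps its last pose, push and grip.
It also fails if it takes over 48 s, if anything falls off the work surface, if the arm or the gripper's body presses on something with over 40 N, if the wrist force passes 120 N, or if a joint passes its speed limit or range.

## Working session

There is one attempt and no reset: what is moved stays moved. The work goes in short steps, Python scripts to look and compute and a tool call to move; the robot and the scene stay as the last step left them, time stands still between calls to the robot, and variables do not carry over. Pictures are saved under pics/ and viewed, at most 10 in all, crops included, and the job is handed in when it is done.

Besides the shell and the picture viewer there is one more tool, called after "Request:" as name(argument=value, ...) on one line, values as JSON. arm_command: Moves the arm, as the interface text tells. Its arguments: {"type":"object","properties":{"deltas":{"type":"array"},"claw":{"type":"number"},"force":{"type":"number"}},"required":["deltas"]}

```bash
mkdir -p pics
python3 - <<'E'
from station import arm
import cv2,numpy as np
for n in("scene","top"):
    im=arm.capture(n); cv2.imwrite(f"pics/{n}0.png",im)
    c=arm.calibration(n); print(n,c["vertical_fov"],c["cx"],c["cy"],np.round(c["extrinsics"],3).tolist())
s=arm.observe(); print(s, arm.nose_length)
E
```

```text
scene 42.74277275045822 254.2037319873455 186.46705834439692 [[0.536, -0.844, 0.0, -0.177], [-0.486, -0.308, -0.818, 0.403], [0.691, 0.438, -0.575, 0.504], [0.0, 0.0, 0.0, 1.0]]
top 52.98896394553785 250.14936081108132 188.19502772889606 [[-0.011, -1.0, -0.004, 0.182], [-0.982, 0.011, -0.188, 0.595], [0.188, 0.002, -0.982, 0.857], [0.0, 0.0, 0.0, 1.0]]
{'time_s': 0.1, 'joint_positions': array([ 1.06798569e+00,  3.42659772e-01,  1.52494249e+00, -9.71860147e-06,
        1.27539420e+00, -1.46007505e-01]), 'qd': array([ 4.58691460e-05, -8.81801669e-04, -2.37086515e-03,  3.52535349e-04,
       -7.29880805e-04, -6.54758397e-04]), 'joint_torque': array([ 1.26248029e-03, -4.34449303e+01, -2.46488678e+01, -2.22880344e-04,
        4.77999987e-03,  1.60440663e-05]), 'tool_pos': array([0.18319119, 0.49163721, 0.24768462]), 'tool_rot': array([-5.57414425e-01, -3.09129960e+00,  2.09443847e-03]), 'ft_force': array([-0.43903546,  0.16309533,  0.47949779]), 'wrist_torque': array([ 0.00544646,  0.00274383, -0.00971048]), 'grasp_force': 0.0, 'gripper_width': 0.08536695095275448} 0.017
```

View pics/scene0.png

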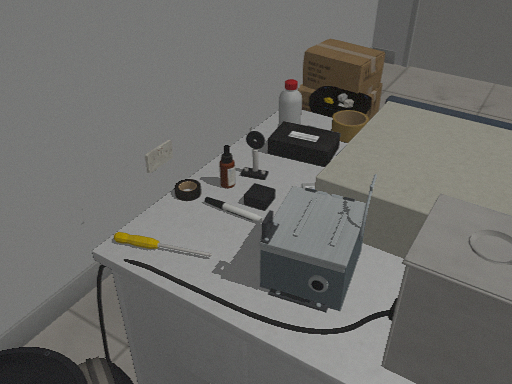

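View pics/top0.png

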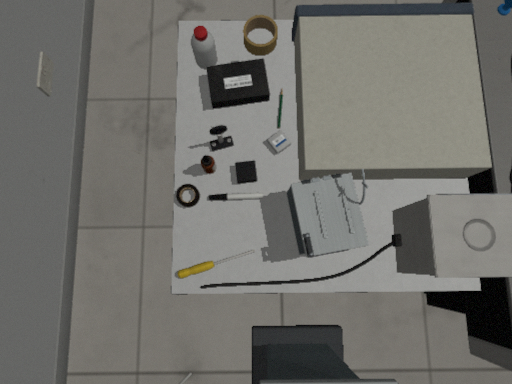

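The scene view shows the driver's yellow handle at about (137,241) and its tip at about (210,256). In the top view the handle is at (195,269), the tip at (255,250), the hood centre at (327,215) and the eye plate near (308,244).

```bash
cat > h.py <<'E'
from station import arm
import cv2,numpy as np
from scipy.spatial.transform import Rotation as R
def ray(n,u,v,c=None):
    c=c or arm.calibration(n); f=192/np.tan(np.radians(c["vertical_fov"]/2)); E=np.array(c["extrinsics"])
    a=np.array([u-c["cx"],v-c["cy"]])/f
    if n=="wrist":
        t=np.linalg.norm(a); d=np.r_[a/max(t,1e-9)*np.sin(t),np.cos(t)]
    else: d=np.r_[a,1]
    return -E[:3,:3].T@E[:3,3], E[:3,:3].T@(d/np.linalg.norm(d))
def plane(n,u,v,z,c=None):
    o,d=ray(n,u,v,c); return o+d*(z-o[2])/d[2]
def proj(n,p,c=None):
    c=c or arm.calibration(n); f=192/np.tan(np.radians(c["vertical_fov"]/2)); E=np.array(c["extrinsics"])
    q=E[:3,:3]@p+E[:3,3]
    if n=="wrist":
        r=np.hypot(*q[:2]); t=np.arctan2(r,q[2]); a=q[:2]/r*t
    else: a=q[:2]/q[2]
    return a*f+[c["cx"],c["cy"]]
def cross(rays):
    A=sum(np.eye(3)-np.outer(d,d) for o,d in rays); b=sum((np.eye(3)-np.outer(d,d))@o for o,d in rays)
    return np.linalg.solve(A,b)
E
python3 - <<'E'
from h import *
a=cv2.imread("pics/top0.png"); b=cv2.imread("pics/scene0.png")
for n,i in(("top",a),("scene",b)):
    m=cv2.inRange(cv2.cvtColor(i,cv2.COLOR_BGR2HSV),(20,150,80),(32,255,255))
    k,l,s,c=cv2.connectedComponentsWithStats(m); j=1+s[1:,4].argmax(); print(n,s[j],c[j],plane(n,*c[j],.010))
    p=np.argwhere(l==j)[:,::-1]; mm=cv2.fitLine(p.astype(np.float32),2,0,.01,.01).ravel(); print(mm)
print([plane("top",*p,.01).round(3) for p in((255,250),(178,274))], [plane("scene",*p,.01).round(3) for p in((210,256),(115,238))])
A=cv2.resize(a[165:285,170:380],None,fx=3.8,fy=3.8,interpolation=cv2.INTER_CUBIC)
cv2.imwrite("pics/topc.png",A[:, :800]); cv2.imwrite("pics/scc.png",cv2.resize(b[170:310,240:400],None,fx=4.2,fy=4.2,interpolation=cv2.INTER_CUBIC))
E
```

```text
top [178 261  36  17 260] [195.19230769 268.95384615] [0.40981567 0.30914877 0.01      ]
[  0.9518118  -0.3066828 195.1923    268.95386  ]
scene [114 232  45  17 441] [135.9478458  240.05895692] [0.40824862 0.31135206 0.01      ]
[9.8194176e-01 1.8918335e-01 1.3594785e+02 2.4005896e+02]
[array([0.453, 0.165, 0.01 ]), array([0.398, 0.35 , 0.01 ])] [array([0.448, 0.169, 0.01 ]), array([0.391, 0.349, 0.01 ])]
```

View pics/topc.png

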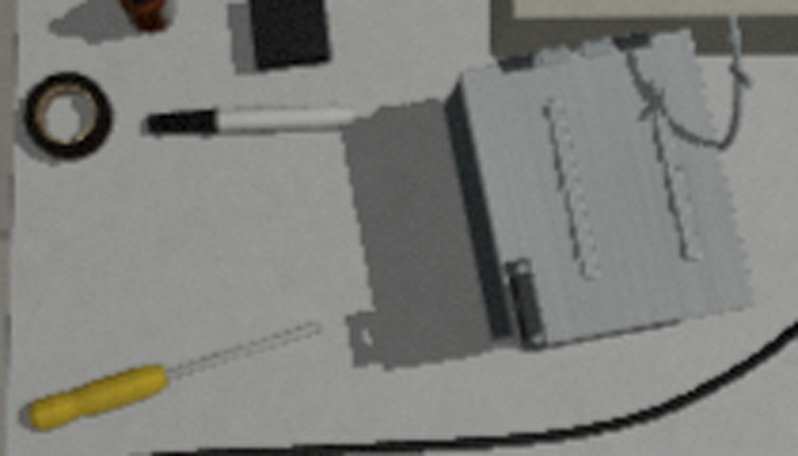

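View pics/scc.png

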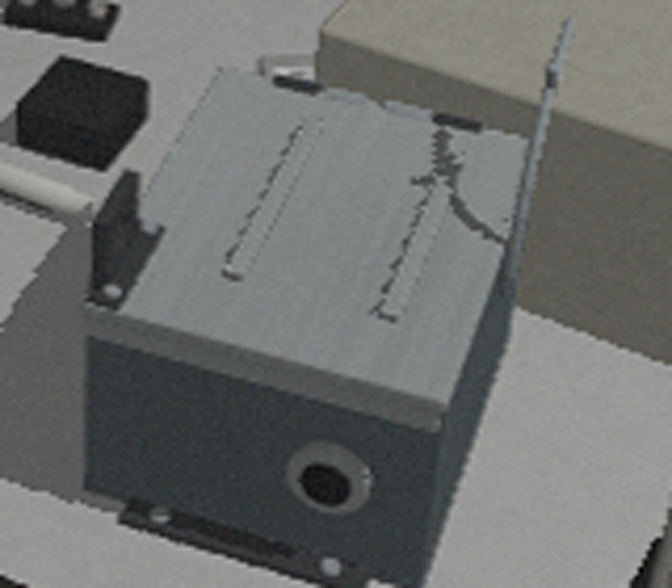

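The crops show these corners.

| Feature | Top crop | Scene crop |
|---|---|---|
| Hatch FR | (752,305) | (443,405) |
| Hatch BR | (690,32) | (528,135) |
| Hatch BL | (462,72) | (220,68) |
| Hatch FL | (535,347) | (85,308) |

The eye plate stands at the front left.

```bash
cat >> h.py <<'E'
def go(p,Rt=None):
    s=arm.observe(); R0=R.from_rotvec(s["tool_rot"]); Rt=Rt or R0
    print("t",round(s["time_s"],2),"pos",s["tool_pos"].round(4),"-> tool shift",R0.inv().apply(np.array(p)-s["tool_pos"]).round(4),"turn",(R0.inv()*Rt).as_rotvec().round(3),"F",s["ft_force"].round(2))
def down(d): # tool pointing down, x along d (or -d)
    d=np.r_[d,0]/np.linalg.norm(d); z=np.array([0,0,-1.]); return R.from_matrix(np.c_[d,np.cross(z,d),z])
E
python3 - <<'E'
from h import *
top=np.array([(535,347),(752,305),(690,32),(462,72)])/3.8+[170,165]
sc=np.array([(85,308),(443,405),(528,135),(220,68)])/4.2+[240,170]
P=[]
for a,b in zip(top,sc):
    A,B=plane("top",*a,.109),plane("scene",*b,.109); P.append((A+B)/2); print(A.round(4),B.round(4),cross([ray("top",*a),ray("scene",*b)]).round(4))
P=np.array(P)[:,:2]; M=np.array([(-87.5,70),(-87.5,-70),(77.5,-70),(77.5,70)])/1e3
mp,mm=P.mean(0),M.mean(0); U,S,V=np.linalg.svd((M-mm).T@(P-mp)); Q=V.T@U.T; t=mp-Q@mm
print("yaw",np.arctan2(Q[1,0],Q[0,0]),"org",t,"res",((Q@M.T).T+t-P).round(4).tolist())
print("eye",Q@[-.0625,.064]+t,"hinge",Q@[.0775,0]+t)
R0=R.from_rotvec(arm.observe()["tool_rot"]); print(R0.as_matrix().round(3))
E
```

```text
[0.4355 0.0456 0.109 ] [0.4303 0.0526 0.109 ] [0.4329 0.0491 0.1096]
[ 0.4578 -0.0792  0.109 ] [ 0.4543 -0.0797  0.109 ] [ 0.4575 -0.0794  0.1064]
[ 0.618  -0.0534  0.109 ] [ 0.6184 -0.0453  0.109 ] [ 0.6152 -0.0493  0.1137]
[0.5954 0.0821 0.109 ] [0.5926 0.0849 0.109 ] [0.5943 0.0837 0.1089]
yaw 0.18983092426952822 org [0.53020987 0.00187182] res [[-0.0018, 0.005], [0.0014, -0.0039], [0.0013, -0.0029], [-0.0009, 0.0017]]
eye [0.45675627 0.05292883] hinge [0.60631768 0.01649552]
[[-0.937  0.349 -0.001]
 [ 0.349  0.937 -0.001]
 [ 0.    -0.001 -1.   ]]
```

Run:
```python
from h import *
go([.413,.2955,.13],down([-.29,.957]))
go([.413,.2955,.13],down([.29,-.957]))
```

```text
t 0.1 pos [0.1832 0.4916 0.2477] -> tool shift [-0.2839 -0.1034  0.1178] turn [-0.001  0.     0.92 ] F [-0.44  0.16  0.48]
t 0.1 pos [0.1832 0.4916 0.2477] -> tool shift [-0.2839 -0.1034  0.1178] turn [-1.000e-03 -2.000e-03 -2.222e+00] F [-0.44  0.16  0.48]
```

Request:
arm_command(deltas=[[[-0.034,-0.0125,0.0145],[0,0,0]],[[-0.034,-0.0125,0.0145],[0,0,0]],[[-0.034,-0.0125,0.0145],[0,0,0]],[[-0.034,-0.0125,0.0145],[0,0,0]],[[-0.034,-0.0125,0.0145],[0,0,0]],[[-0.034,-0.0125,0.0145],[0,0,0]],[[-0.034,-0.0125,0.0145],[0,0,0]],[[-0.034,-0.0125,0.0145],[0,0,0]]], claw=-1)

```text
time_s: 0.77
tool_pos: [0.4042, 0.3018, 0.1315]
tool_rot: [-0.557, -3.091, 0.0]
ft_force: [-0.2, 1.1, 0.9]
gripper_width: 0.0855
grasp_force: 0.0
```

Request:
arm_command(deltas=[[[0,0,0],[0,0,0.115]],[[0,0,0],[0,0,0.115]],[[0,0,0],[0,0,0.115]],[[0,0,0],[0,0,0.115]],[[0,0,0],[0,0,0.115]],[[0,0,0],[0,0,0.115]],[[0,0,0],[0,0,0.115]],[[0,0,0],[0,0,0.115]]])

```text
time_s: 1.43
tool_pos: [0.4031, 0.3031, 0.132]
tool_rot: [-1.879, -2.517, 0.001]
ft_force: [1.0, 0.6, -0.8]
gripper_width: 0.0852
grasp_force: 0.0
```

Run:
```python
from h import *
go([.413,.2955,.13],down([-.29,.957]))
c=arm.calibration("wrist"); im=arm.capture("wrist"); cv2.imwrite("pics/w1.png",im)
np.save("w1.npy",c,allow_pickle=True)
m=cv2.inRange(cv2.cvtColor(im,cv2.COLOR_BGR2HSV),(20,150,80),(32,255,255))
k,l,s,ce=cv2.connectedComponentsWithStats(m); j=1+s[1:,4].argmax()
p=np.argwhere(l==j)[:,::-1]; W=np.array([plane("wrist",*q,.012,c) for q in p])[:,:2]
print(s[j],ce[j],W.mean(0)); v=cv2.fitLine(W.astype(np.float32),2,0,.001,.001).ravel(); print(v, ((W-W.mean(0))@v[:2]).min(),((W-W.mean(0))@v[:2]).max())
```

```text
t 1.43 pos [0.4031 0.3031 0.132 ] -> tool shift [-0.0101  0.0073  0.002 ] turn [-0.001  0.    -0.006] F [ 1.03  0.65 -0.77]
[254 178  19  55 807] [262.78314746 206.45600991] [0.41324912 0.29108983]
[ 0.2785629  -0.960418    0.4132491   0.29108983] -0.026062198661447482 0.02453304657396253
```

View pics/w1.png

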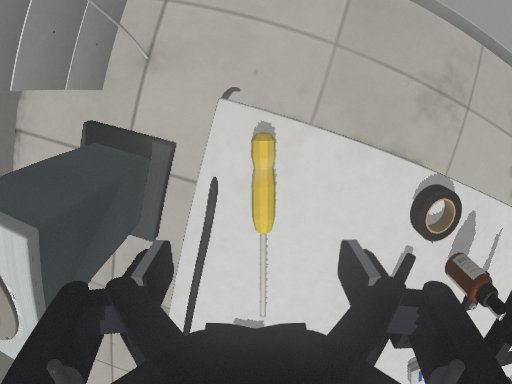

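The wrist view shows the driver lengthwise. The handle end is at (263,133), the handle front at (263,233) and the tip at (263,316). Next I go above the eye for a close view of the hatch.

Request:
arm_command(deltas=[[[-0.0288,-0.0013,-0.021],[0,0,0]],[[-0.0288,-0.0013,-0.021],[0,0,0]],[[-0.0288,-0.0013,-0.021],[0,0,0]],[[-0.0288,-0.0013,-0.021],[0,0,0]],[[-0.0288,-0.0013,-0.021],[0,0,0]],[[-0.0288,-0.0013,-0.021],[0,0,0]],[[-0.0288,-0.0013,-0.021],[0,0,0]],[[-0.0288,-0.0013,-0.021],[0,0,0]]])

```text
time_s: 2.15
tool_pos: [0.4599, 0.0783, 0.3012]
tool_rot: [-1.868, -2.525, 0.0]
ft_force: [0.8, 0.0, 0.2]
gripper_width: 0.0852
grasp_force: 0.0
```

Request:
arm_command(deltas=[[[0,0,0],[0,0,0]],[[0,0,0],[0,0,0]]])

```text
time_s: 2.32
tool_pos: [0.4606, 0.0786, 0.3009]
tool_rot: [1.872, 2.521, 0.002]
ft_force: [0.9, 0.4, -0.4]
gripper_width: 0.0849
grasp_force: 0.0
```

Run:
```python
from h import *
c1=np.load("w1.npy",allow_pickle=True).item()
for p,z in(((263,133),.01),((263,233),.01),((263,316.5),.01)): print(plane("wrist",*p,z,c1).round(4))
c=arm.calibration("wrist"); im=arm.capture("wrist"); np.save("w2.npy",c,allow_pickle=True)
cv2.imwrite("pics/w2r.png",im); cv2.imwrite("pics/w2.png",cv2.resize(im,None,fx=1.55,fy=1.55,interpolation=cv2.INTER_CUBIC))
for p in((.4568,.0529,.141),(.4568,.0529,.127)): print(proj("wrist",np.array(p),c)*1.55)
```

```text
[0.3948 0.3527 0.01  ]
[0.4212 0.2658 0.01  ]
[0.4511 0.1693 0.01  ]
[378.59451416 312.33371693]
[379.29575364 305.59369556]
```

View pics/w2.png

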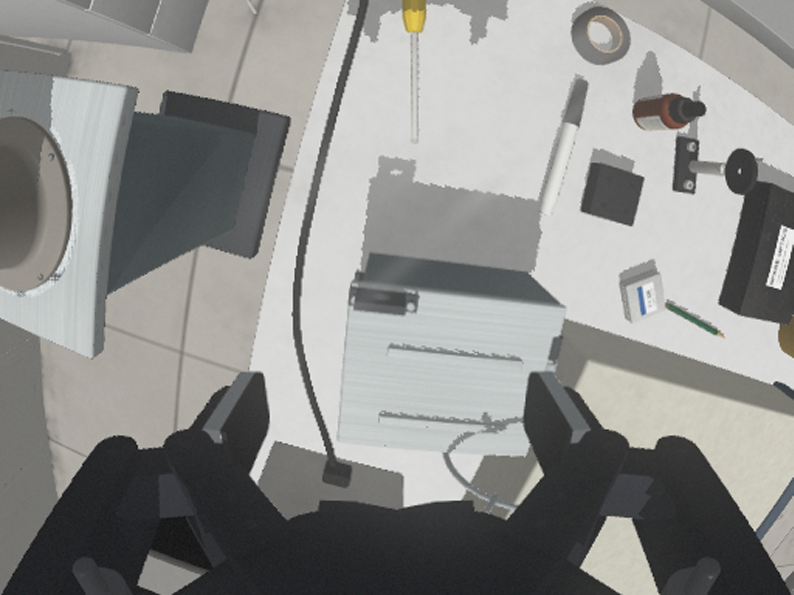

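The wrist view shows the hatch with corners near (352,275), (565,307) and (338,440) at 1.55x, and the eye plate around (385,297). I zoom in for accuracy.

Run:
```python
from h import *
im=cv2.imread("pics/w2r.png")
cv2.imwrite("pics/w2c.png",cv2.resize(im[160:295,212:372],None,fx=4.4*1.13,fy=4.4,interpolation=cv2.INTER_CUBIC) if 0 else cv2.resize(im[160:295,212:372],None,fx=4.4,fy=4.4,interpolation=cv2.INTER_CUBIC))
```

```text
(no output)
```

View pics/w2c.png

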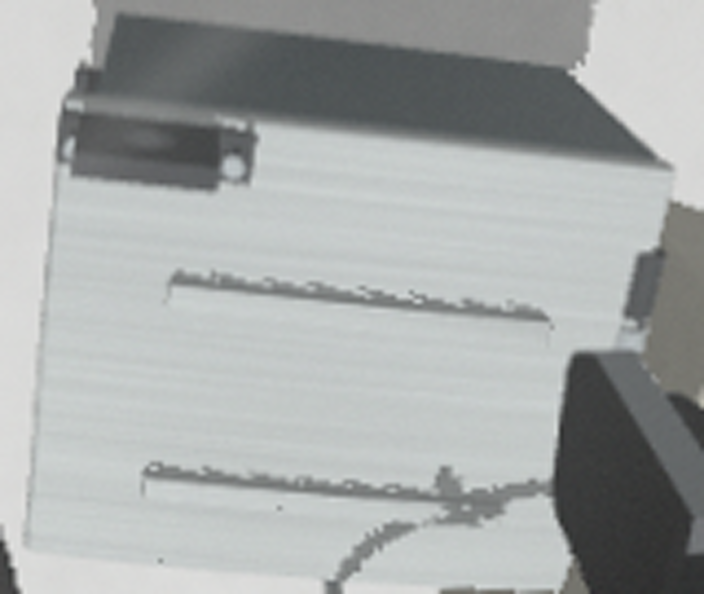

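The zoomed crop puts the hatch corners at FL (66,97), FR (25,545) and BL (672,167). The eye's light top edge is centred at about (145,171).

Run:
```python
from h import *
c=np.load("w2.npy",allow_pickle=True).item()
f=lambda u,v,z: plane("wrist",212+u/4.4,160+v/4.4,z,c)
FL,FR,BL=f(66,97,.109),f(25,545,.109),f(672,167,.109); print(FL.round(4),FR.round(4),BL.round(4),np.linalg.norm(FL-FR),np.linalg.norm(BL-FL))
e=f(145,171,.141); print("eye",e.round(4)); print(f(70,168,.141),f(220,175,.141))
a=BL-FL; b=FL-FR; y1=np.arctan2(a[1],a[0]); y2=np.arctan2(-b[0],b[1]); print("yaw",y1,y2)
for y in(y1,y2,(y1+y2)/2):
    Q=np.array([[np.cos(y),-np.sin(y)],[np.sin(y),np.cos(y)]]); 
    print([(P[:2]+Q@np.array(k)).round(4) for P,k in((FL,(.025,-.006)),(FR,(.025,.134)),(BL,(-.14,-.006)))])
# same edge in scene/top for consistency
print("cam",(-np.array(c["extrinsics"])[:3,:3].T@np.array(c["extrinsics"])[:3,3]).round(3))
```

```text
[0.4341 0.0583 0.109 ] [ 0.4569 -0.0767  0.109 ] [0.5933 0.0863 0.109 ] 0.13691420656864017 0.16160012993701536
eye [0.4567 0.0558 0.141 ]
[0.43991671 0.0515192  0.141     ] [0.4735082  0.05987319 0.141     ]
yaw 0.17415571354906198 0.16724039683958417
[array([0.4598, 0.0567]), array([0.4583, 0.0596]), array([0.4565, 0.0561])]
[array([0.4598, 0.0565]), array([0.4593, 0.0595]), array([0.4562, 0.057 ])]
[array([0.4598, 0.0566]), array([0.4588, 0.0596]), array([0.4563, 0.0566])]
cam [0.439 0.151 0.426]
```

Run:
```python
from h import *
go([.4123,.2944,.07],down([-.296,.955]))
```

```text
t 2.37 pos [0.4599 0.0796 0.2999] -> tool shift [0.2193 0.0169 0.23  ] turn [-0.    -0.001 -0.006] F [-0.44  0.61  0.22]
```

Request:
arm_command(deltas=[[[0.0274,0.0021,0.0287],[0,0,-0.006]],[[0.0274,0.0021,0.0287],[0,0,0]],[[0.0274,0.0021,0.0287],[0,0,0]],[[0.0274,0.0021,0.0287],[0,0,0]],[[0.0274,0.0021,0.0287],[0,0,0]],[[0.0274,0.0021,0.0287],[0,0,0]],[[0.0274,0.0021,0.0287],[0,0,0]],[[0.0274,0.0021,0.0287],[0,0,0]]])

```text
time_s: 3.03
tool_pos: [0.409, 0.296, 0.0683]
tool_rot: [-1.86, -2.53, 0.003]
ft_force: [0.8, 0.6, -0.4]
gripper_width: 0.0856
grasp_force: 0.0
```

Request:
arm_command(deltas=[[[0,0,0],[0,0,0]],[[0,0,0],[0,0,0]],[[0,0,0],[0,0,0]]])

```text
time_s: 3.28
tool_pos: [0.4107, 0.2945, 0.0704]
tool_rot: [-1.861, -2.53, 0.002]
ft_force: [0.1, 0.1, 0.3]
gripper_width: 0.0853
grasp_force: 0.0
```

Run:
```python
from h import *
go([.4123,.2944,.020],down([-.296,.955]))
c=arm.calibration("wrist"); im=arm.capture("wrist"); cv2.imwrite("pics/w3.png",im)
m=cv2.inRange(cv2.cvtColor(im,cv2.COLOR_BGR2HSV),(20,150,60),(34,255,255))
p=np.argwhere(m)[:,::-1]; W=np.array([plane("wrist",*q,.012,c) for q in p])[:,:2]
v=cv2.fitLine(W.astype(np.float32),2,0,.001,.001).ravel(); d=v[:2]*np.sign(v[1]); n=np.array([-d[1],d[0]])
s=(W-v[2:])@d; print(len(p),d,v[2:]+s.min()*d,v[2:]+s.max()*d,"offset of axis from (.4123,.2944):",(v[2:]-[.4123,.2944])@n,"n",n)
```

```text
t 3.28 pos [0.4107 0.2945 0.0704] -> tool shift [-0.0006  0.0016  0.0504] turn [-0.001  0.     0.002] F [0.14 0.07 0.35]
2323 [-0.30870223  0.95115876] [0.42127754 0.26747456] [0.39563427 0.34648537] offset of axis from (.4123,.2944): -0.00022711969003794548 n [-0.95115876 -0.30870223]
```

Request:
arm_command(deltas=[[[0,0.0016,0.02],[0,0,0.01]],[[0,0,0.018],[0,0,0]],[[0,0,0.012],[0,0,0]],[[0,0,0],[0,0,0]],[[0,0,0],[0,0,0]]])

```text
time_s: 3.75
tool_pos: [0.4136, 0.2941, 0.0216]
tool_rot: [1.878, 2.518, 0.001]
ft_force: [-0.2, 0.5, 0.4]
gripper_width: 0.0853
grasp_force: 0.0
```

Request:
arm_command(deltas=[[[0,0,0],[0,0,0]],[[0,0,0],[0,0,0]],[[0,0,0],[0,0,0]],[[0,0,0],[0,0,0]],[[0,0,0],[0,0,0]],[[0,0,0],[0,0,0]],[[0,0,0],[0,0,0]],[[0,0,0],[0,0,0]]], claw=1, force=90)

```text
time_s: 4.42
tool_pos: [0.4133, 0.2948, 0.0215]
tool_rot: [1.877, 2.519, 0.001]
ft_force: [-0.1, -1.0, 6.5]
gripper_width: 0.017
grasp_force: 87.9
```

Request:
arm_command(deltas=[[[0,0,0],[0,0,0]],[[0,0,0],[0,0,0]],[[0,0,0],[0,0,0]],[[0,0,0],[0,0,0]]])

```text
time_s: 4.75
tool_pos: [0.4133, 0.2948, 0.0215]
tool_rot: [1.876, 2.519, 0.001]
ft_force: [-2.4, -0.4, 6.3]
gripper_width: 0.0171
grasp_force: 87.9
```

Request:
arm_command(deltas=[[[0,0,-0.015],[0,0,0]],[[0,0,-0.035],[0,0,0]],[[0,0,-0.035],[0,0,0]],[[0,0,-0.032],[0,0,0]],[[0,0,0],[0,0,0]],[[0,0,0],[0,0,0]]])

```text
time_s: 5.25
tool_pos: [0.4139, 0.2951, 0.1394]
tool_rot: [1.876, 2.518, 0.006]
ft_force: [-0.5, -0.0, -1.5]
gripper_width: 0.0167
grasp_force: 88.7
```

Run:
```python
from h import *
go([.4274,.2248,.1385],down([-.179,.984]))
```

```text
t 5.25 pos [0.4139 0.2951 0.1394] -> tool shift [-0.0712 -0.0072  0.0008] turn [ 0.004 -0.001  0.11 ] F [-0.5  -0.05 -1.54]
```

Request:
arm_command(deltas=[[[-0.023,-0.0024,0],[0,0,0]],[[-0.023,-0.0024,0],[0,0,0]],[[-0.024,-0.0024,0.001],[0,0,0]],[[0,0,0],[0.002,0,0.055]],[[0,0,0],[0.002,0,0.055]],[[0,0,0],[0,0,0]],[[0,0,0],[0,0,0]],[[0,0,0],[0,0,0]]])

```text
time_s: 5.92
tool_pos: [0.4257, 0.2255, 0.1359]
tool_rot: [-2.008, -2.412, 0.007]
ft_force: [-0.1, 0.3, -1.0]
gripper_width: 0.0169
grasp_force: 88.7
```

Run:
```python
from h import *
go([.4274,.2248,.1385],down([-.179,.984]))
a,b=arm.capture("top"),arm.capture("scene")
cv2.imwrite("pics/t4.png",a);cv2.imwrite("pics/s4.png",b)
K=lambda i:cv2.resize(i,(400,600),interpolation=cv2.INTER_CUBIC)
# 80x120... crops around eye and tip
eye=np.array([.458,.0565,.127]); tip=eye+[-.0072,.0394,0]; pts=[]
for n,i in(("top",a),("scene",b)):
    u=proj(n,eye); v=proj(n,tip); c=((u+v)/2).astype(int); print(n,"eye",u,"tip",v,"crop0",c-[40,35]); pts.append(cv2.resize(i[c[1]-35:c[1]+35,c[0]-40:c[0]+40],None,fx=5,fy=5,interpolation=cv2.INTER_CUBIC))
cv2.imwrite("pics/c4.png",np.hstack(pts))
```

```text
t 5.92 pos [0.4257 0.2255 0.1359] -> tool shift [-0.001   0.0016 -0.0026] turn [-0.006  0.     0.002] F [-0.11  0.27 -1.01]
top eye [306.49917656 245.52028701] tip [288.05325334 249.15085749] crop0 [257 212]
scene eye [267.500983   223.87359508] tip [244.07061553 217.87305882] crop0 [215 185]
```

View pics/c4.png

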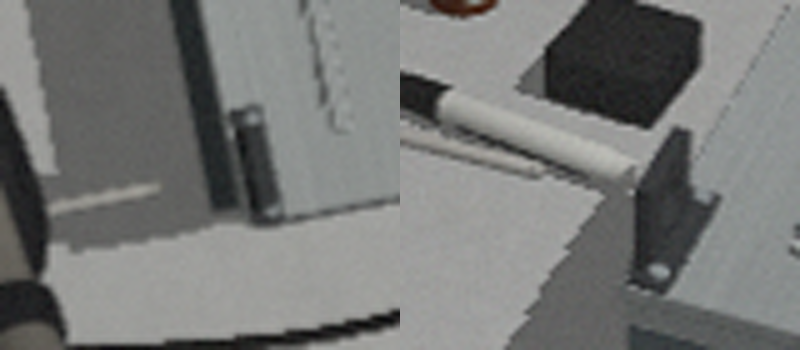

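In the top crop the tip is at (158,187), and in the scene crop at (543,171). Both match the prediction once the 2.6 mm low TCP is allowed for, and the eye plate is where I expected it. I correct the pose, then insert.

Request:
arm_command(deltas=[[[0,0.0016,-0.0028],[0,0,0]],[[0,0,0],[0,0,0]],[[-0.01,0,0],[0,0,0]],[[-0.01,0,0],[0,0,0]],[[-0.005,0,0],[0,0,0]],[[0,0,0],[0,0,0]],[[0,0,0],[0,0,0]]])

```text
time_s: 6.6
tool_pos: [0.4324, 0.2006, 0.1396]
tool_rot: [-2.013, -2.409, 0.005]
ft_force: [0.7, 0.1, -0.8]
gripper_width: 0.0166
grasp_force: 88.7
```

Run:
```python
from h import *
yh=np.array([-.179,.984]); e=np.array([.458,.0565])
go([*(e+yh*(.131+.014)),.1385],down(yh))
```

```text
t 6.6 pos [0.4324 0.2006 0.1396] -> tool shift [-0.0013 -0.0006  0.0011] turn [-0.004  0.    -0.001] F [ 0.73  0.08 -0.79]
```

Request:
arm_command(deltas=[[[-0.005,-0.0005,0.001],[0,0,0]],[[-0.006,0,0],[0,0,0]],[[-0.006,0,0],[0,0,0]],[[-0.006,0,0],[0,0,0]],[[-0.003,0,0],[0,0,0]],[[0,0,0],[0,0,0]],[[0,0,0],[0,0,0]]])

```text
time_s: 7.18
tool_pos: [0.4365, 0.1753, 0.1385]
tool_rot: [-2.012, -2.41, 0.005]
ft_force: [0.2, 0.5, 0.3]
gripper_width: 0.0169
grasp_force: 89.5
```

Run:
```python
from h import *
yh=np.array([-.179,.984]); e=np.array([.458,.0565])
go([*(e+yh*(.131-.031)),.1385],down(yh))
a,b=arm.capture("top"),arm.capture("scene"); pts=[]
eye=np.array([.458,.0565,.127])
for n,i in(("top",a),("scene",b)):
    c=proj(n,eye).astype(int); print(c-[40,35]); pts.append(cv2.resize(i[c[1]-35:c[1]+35,c[0]-40:c[0]+40],None,fx=5,fy=5,interpolation=cv2.INTER_CUBIC))
cv2.imwrite("pics/c5.png",np.hstack(pts))
```

```text
t 7.18 pos [0.4365 0.1753 0.1385] -> tool shift [-0.0207 -0.0001  0.    ] turn [-0.004  0.    -0.001] F [0.24 0.53 0.27]
[266 210]
[227 188]
```

View pics/c5.png

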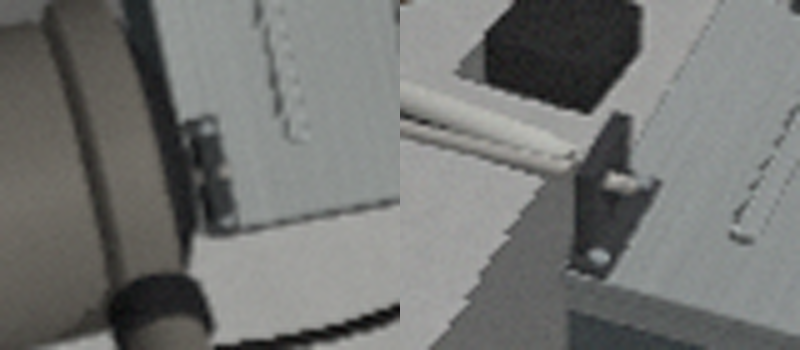

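The scene crop shows the tip coming out on the right of the eye plate at about (625,182), with no contact force. I push it on through and compute the arc steps.

Request:
arm_command(deltas=[[[-0.007,0,0],[0,0,0]],[[-0.007,0,0],[0,0,0]],[[-0.0065,0,0],[0,0,0]],[[0,0,0],[0,0,0]],[[0,0,0],[0,0,0]]])

```text
time_s: 7.7
tool_pos: [0.4402, 0.1548, 0.1385]
tool_rot: [-2.013, -2.409, 0.005]
ft_force: [-0.2, 0.2, -1.2]
gripper_width: 0.0168
grasp_force: 89.3
```

```bash
cat >> h.py <<'E'
PH=.1559; r=.1417
def arc(a): return np.array([-r*np.cos(a+PH), r*np.sin(a+PH)]) # back, up rel. hinge
Yh=np.array([-.179,.984]); Xh=np.array([.984,.179]); EYE=np.array([.458,.0565]); HINGE=EYE+.14*Xh
def psi():
    s=arm.observe(); R0=R.from_rotvec(s["tool_rot"]); p=s["tool_pos"]+R0.apply([-.100,0,.0115])
    b=(p[:2]-HINGE)@Xh; u=p[2]-.105; print("t",round(s["time_s"],2),"psi",round(np.arctan2(u,-b)-PH,4),"r",round(np.hypot(b,u),4),"lat",round((p[:2]-EYE)@Yh,4),"F",s["ft_force"].round(2),"tool y,z in hood x,up",R0.as_matrix()[:,1].round(3),"w",round(s["gripper_width"],4),"rotvec err",(R0.inv()*down(Yh)).as_rotvec().round(3))
E
python3 - <<'E'
from h import *
psi()
a=np.r_[np.arange(0,.801,.04),np.arange(.82,1.09,.02)]
P=np.round(np.array([arc(x) for x in a])*1e4); print([(round(x,2),*d) for x,d in zip(a[1:],(np.diff(P,axis=0)*[1,-1]).astype(int).tolist())])
E
```

```text
t 7.7 psi 0.0001 r 0.1418 lat -0.0001 F [-0.24  0.18 -1.25] tool y,z in hood x,up [ 0.984  0.178 -0.004] w 0.0168 rotvec err [-0.004  0.    -0.001]
[(np.float64(0.04), 10, -56), (np.float64(0.08), 12, -55), (np.float64(0.12), 15, -55), (np.float64(0.16), 16, -54), (np.float64(0.2), 19, -54), (np.float64(0.24), 21, -52), (np.float64(0.28), 23, -52), (np.float64(0.32), 24, -51), (np.float64(0.36), 27, -50), (np.float64(0.4), 29, -49), (np.float64(0.44), 31, -47), (np.float64(0.48), 33, -47), (np.float64(0.52), 35, -44), (np.float64(0.56), 36, -44), (np.float64(0.6), 38, -42), (np.float64(0.64), 40, -40), (np.float64(0.68), 41, -39), (np.float64(0.72), 43, -37), (np.float64(0.76), 44, -36), (np.float64(0.8), 46, -33), (np.float64(0.82), 23, -17), (np.float64(0.84), 24, -15), (np.float64(0.86), 23, -15), (np.float64(0.88), 25, -15), (np.float64(0.9), 24, -14), (np.float64(0.92), 25, -14), (np.float64(0.94), 25, -13), (np.float64(0.96), 25, -13), (np.float64(0.98), 26, -12), (np.float64(1.0), 26, -12), (np.float64(1.02), 26, -11), (np.float64(1.04), 26, -11), (np.float64(1.06), 27, -10), (np.float64(1.08), 26, -9)]
```

Request:
arm_command(deltas=[[[0,0.0005,-0.0028],[0,0,0]],[[0,0.0005,-0.0028],[0,0,0]],[[0,0.0012,-0.0055],[0,0,0]],[[0,0.0015,-0.0055],[0,0,0]],[[0,0.0016,-0.0054],[0,0,0]],[[0,0.0019,-0.0054],[0,0,0]]])

```text
time_s: 8.2
tool_pos: [0.4472, 0.1568, 0.1665]
tool_rot: [-2.011, -2.41, 0.005]
ft_force: [-0.7, -1.1, -2.1]
gripper_width: 0.017
grasp_force: 89.1
```

```bash
python3 -c "
from h import *
psi()"
```

```text
t 8.2 psi 0.2042 r 0.1419 lat 0.0006 F [-0.67 -1.09 -2.06] tool y,z in hood x,up [ 0.984  0.179 -0.004] w 0.017 rotvec err [-0.004  0.     0.   ]
```

Request:
arm_command(deltas=[[[0,0.0021,-0.0052],[0,0,0]],[[0,0.0023,-0.0052],[0,0,0]],[[0,0.0024,-0.0051],[0,0,0]],[[0,0.0027,-0.005],[0,0,0]],[[0,0.0029,-0.0049],[0,0,0]],[[0,0.0031,-0.0047],[0,0,0]],[[0,0.0033,-0.0047],[0,0,0]],[[0,0.0035,-0.0044],[0,0,0]]])

```text
time_s: 8.87
tool_pos: [0.4697, 0.1608, 0.2055]
tool_rot: [-2.011, -2.41, 0.005]
ft_force: [-1.4, -0.9, -2.7]
gripper_width: 0.0171
grasp_force: 89.2
```

Request:
arm_command(deltas=[[[0,0.0036,-0.0044],[0,0,0]],[[0,0.0038,-0.0042],[0,0,0]],[[0,0.004,-0.004],[0,0,0]],[[0,0.0041,-0.0039],[0,0,0]],[[0,0.0043,-0.0037],[0,0,0]],[[0,0.0044,-0.0036],[0,0,0]],[[0,0.0023,-0.0017],[0,0,0]],[[0,0.0023,-0.0016],[0,0,0]]])

```text
time_s: 9.53
tool_pos: [0.4983, 0.1658, 0.2323]
tool_rot: [-2.012, -2.411, 0.005]
ft_force: [-0.7, -0.4, -1.5]
gripper_width: 0.0171
grasp_force: 89.3
```

Run:
```python
from h import *
psi()
a,b=arm.capture("top"),arm.capture("scene")
cv2.imwrite("pics/t6.png",a); cv2.imwrite("pics/s6.png",b)
cv2.imwrite("pics/c6.png",cv2.resize(b[130:310,230:410],None,fx=3.3,fy=3.3,interpolation=cv2.INTER_CUBIC))
```

```text
t 9.53 psi 0.8055 r 0.1413 lat 0.0004 F [-0.75 -0.4  -1.52] tool y,z in hood x,up [ 0.984  0.179 -0.003] w 0.0171 rotvec err [-0.003  0.     0.   ]
```

View pics/c6.png

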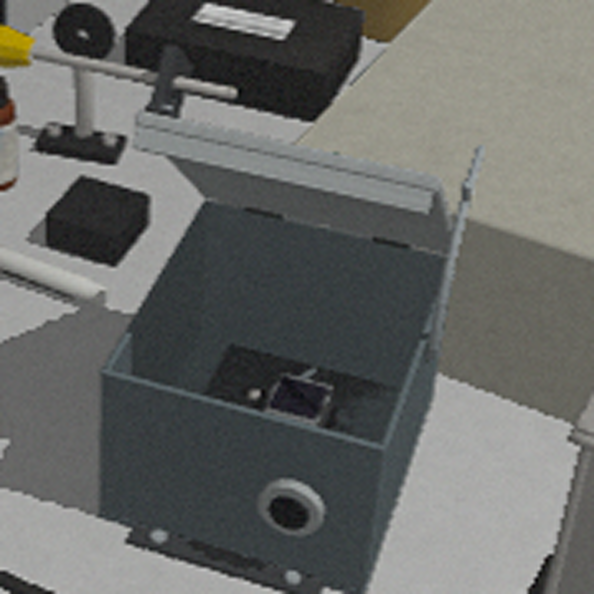

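The scene crop shows the hatch riding on the shaft. The front face's top edge runs from (138,115) to (440,190), its bottom edge from (135,148) to (432,212), and the tick is near (468,187). From here I use numbers only and check the hatch angle against these edges.

```bash
cat >> h.py <<'E'
def hp(th,x,y,z): # point in hatch frame (x fwd neg) -> world
    b=x*np.cos(th)+z*np.sin(th); u=-x*np.sin(th)+z*np.cos(th)   # front edge rises
    q=HINGE-.064*Yh*0
    H=EYE+.14*Xh-.064*Yh
    return np.r_[H+b*Xh+y*Yh, .105+u]
E
python3 - <<'E'
from h import *
obs=np.array([(138,115),(440,190),(432,212),(135,148)])/3.3+[230,130]; print(obs.round(1).tolist())
for th in(.72,.75,.777,.8,.83): print(th,[proj("scene",hp(th,-.165,y,z)).round(1).tolist() for y,z in((.07,.004),(-.07,.004),(-.07,-.004),(.07,-.004))])
print("tick at",[proj("scene",hp(1.0,-l,-.078,0)).round(1).tolist() for l in(.14,.165,.18)])
E
```

```text
[[271.8, 164.8], [363.3, 187.6], [360.9, 194.2], [270.9, 174.8]]
0.72 [[269.1, 169.3], [361.9, 189.7], [360.5, 195.1], [267.8, 174.4]]
0.75 [[270.0, 166.1], [362.7, 186.3], [361.4, 191.7], [268.6, 171.2]]
0.777 [[270.7, 163.3], [363.4, 183.3], [362.1, 188.7], [269.4, 168.4]]
0.8 [[271.4, 160.9], [364.1, 180.7], [362.7, 186.1], [270.0, 166.0]]
0.83 [[272.3, 157.9], [364.9, 177.5], [363.6, 182.8], [270.9, 162.8]]
tick at [[374.3, 170.8], [374.6, 163.3], [374.8, 158.5]]
```

```bash
cat >> h.py <<'E'
def prof(im,off): # mean brightness along front edge line as function of row shift
    g=cv2.cvtColor(im,cv2.COLOR_BGR2GRAY).astype(float); 
    out=[]
    for o in off:
        out.append(np.mean([cv2.getRectSubPix(g.astype(np.float32),(1,1),(float(u),float(v+o)))[0,0] for u,v in LINE]))
    return np.array(out)
LINE=[]
def line(th):
    LINE[:]=[proj("scene",hp(th,-.165,y,0)) for y in np.linspace(-.055,.045,40)]
E
python3 - <<'E'
from h import *
im=cv2.imread("pics/s6.png")
line(.777); print(prof(im,range(-10,22)).round(0).tolist())
im=cv2.imread("pics/s4.png")
line(0); print(prof(im,range(-12,16)).round(0).tolist())
for th in(.9,1,1.1): line(th); print(th,LINE[0].round(1),LINE[-1].round(1))
E
```

```text
[155.0, 154.0, 154.0, 154.0, 154.0, 154.0, 151.0, 145.0, 140.0, 137.0, 134.0, 116.0, 123.0, 138.0, 137.0, 140.0, 139.0, 138.0, 135.0, 92.0, 75.0, 77.0, 77.0, 78.0, 79.0, 81.0, 82.0, 84.0, 85.0, 85.0, 75.0, 69.0]
[140.0, 141.0, 140.0, 141.0, 141.0, 141.0, 141.0, 141.0, 142.0, 141.0, 127.0, 97.0, 90.0, 87.0, 88.0, 90.0, 91.0, 90.0, 74.0, 60.0, 61.0, 61.0, 61.0, 61.0, 61.0, 61.0, 61.0, 61.0]
0.9 [355.7 170.4] [289.4 156.5]
1 [358.6 160.1] [292.6 146.8]
1.1 [361.4 150.4] [295.8 137.6]
```

Request:
arm_command(deltas=[[[0,0.0023,-0.0016],[0,0,0]],[[0,0.0024,-0.0015],[0,0,0]],[[0,0.0023,-0.0015],[0,0,0]],[[0,0,0],[0,0,0]],[[0,0,0],[0,0,0]]])

```text
time_s: 10.05
tool_pos: [0.5049, 0.1671, 0.2367]
tool_rot: [-2.011, -2.411, 0.005]
ft_force: [-1.0, -0.7, -1.1]
gripper_width: 0.0167
grasp_force: 89.3
```

Run:
```python
from h import *
psi(); im=arm.capture("scene"); cv2.imwrite("pics/s7.png",im)
line(.85); print(prof(im,range(-10,22)).round(0).tolist())
```

```text
t 10.05 psi 0.8623 r 0.1412 lat 0.0004 F [-0.98 -0.75 -1.1 ] tool y,z in hood x,up [ 0.984  0.179 -0.004] w 0.0167 rotvec err [-0.004  0.     0.   ]
[92.0, 82.0, 75.0, 77.0, 79.0, 79.0, 83.0, 118.0, 154.0, 149.0, 144.0, 139.0, 137.0, 126.0, 117.0, 138.0, 139.0, 140.0, 141.0, 139.0, 140.0, 108.0, 76.0, 77.0, 78.0, 78.0, 78.0, 78.0, 78.0, 79.0, 78.0, 79.0]
```

```bash
cat >> h.py <<'E'
def theta(im): # from the dark lower boundary of the front face, tied to shut-state edge offsets
    off=np.arange(-14,26,.25); res=[]
    th=.9
    for _ in range(4):
        line(th); p=prof(im,off); 
        w=np.array([p[i-6:i].mean()-p[i+1:i+7].mean() if 6<=i<len(p)-7 and p[i-6:i].min()>125 else -9 for i in range(len(p))]); i=w.argmax()
        # lower edge sits 7.9 px below the dip; dip expected -1.5 => +8-1.7 tie
        th-= (off[i]-6.3)/103
    return round(th,3), round(w[i],0)
E
python3 - <<'E'
from h import *
for n in("s6","s7"): print(theta(cv2.imread(f"pics/{n}.png")))
E
```

```text
(np.float64(0.759), np.float64(51.0))
(np.float64(0.81), np.float64(53.0))
```

Request:
arm_command(deltas=[[[0,0.0025,-0.0015],[0,0,0]],[[0,0.0024,-0.0014],[0,0,0]],[[0,0.0025,-0.0014],[0,0,0]],[[0,0,0],[0,0,0]],[[0,0,0],[0,0,0]]])

```text
time_s: 10.52
tool_pos: [0.5124, 0.1685, 0.241]
tool_rot: [-2.011, -2.411, 0.004]
ft_force: [-0.7, -0.7, -0.1]
gripper_width: 0.0168
grasp_force: 90.6
```

Run:
```python
from h import *
psi(); im=arm.capture("scene"); print(theta(im)); line(.9);print(prof(im,range(-10,22)).round(0).tolist())
```

```text
t 10.52 psi 0.9241 r 0.1412 lat 0.0004 F [-0.7  -0.69 -0.14] tool y,z in hood x,up [ 0.984  0.179 -0.003] w 0.0168 rotvec err [-0.003  0.     0.   ]
(np.float64(0.873), np.float64(53.0))
[96.0, 87.0, 75.0, 73.0, 74.0, 75.0, 74.0, 77.0, 114.0, 144.0, 140.0, 137.0, 120.0, 127.0, 140.0, 140.0, 142.0, 141.0, 141.0, 131.0, 86.0, 76.0, 78.0, 79.0, 79.0, 78.0, 78.0, 78.0, 79.0, 78.0, 79.0, 79.0]
```

Request:
arm_command(deltas=[[[0,0.0025,-0.0013],[0,0,0]],[[0,0.0026,-0.0013],[0,0,0]],[[0,0.0026,-0.0012],[0,0,0]],[[0,0.0013,-0.0006],[0,0,0]],[[0,0,0],[0,0,0]],[[0,0,0],[0,0,0]],[[0,0,0],[0,0,0]]])

```text
time_s: 11.15
tool_pos: [0.5208, 0.17, 0.2451]
tool_rot: [-2.011, -2.41, 0.005]
ft_force: [-0.3, 0.9, -0.7]
gripper_width: 0.0168
grasp_force: 89.6
```

Run:
```python
from h import *
psi(); im=arm.capture("scene"); print(theta(im)); line(.95);print(prof(im,range(-10,22)).round(0).tolist())
```

```text
t 11.15 psi 0.9919 r 0.1411 lat 0.0005 F [-0.27  0.93 -0.7 ] tool y,z in hood x,up [ 0.984  0.179 -0.004] w 0.0168 rotvec err [-0.004  0.     0.   ]
(np.float64(0.98), np.float64(54.0))
[95.0, 85.0, 87.0, 133.0, 144.0, 140.0, 126.0, 125.0, 142.0, 141.0, 144.0, 143.0, 143.0, 127.0, 83.0, 79.0, 80.0, 80.0, 81.0, 80.0, 80.0, 80.0, 80.0, 80.0, 80.0, 80.0, 80.0, 80.0, 80.0, 80.0, 80.0, 80.0]
```

Request:
arm_command(deltas=[[[0,0,0],[0,0,0]],[[0,0,0],[0,0,0]],[[0,0,0],[0,0,0]],[[0,0,0],[0,0,0]]])

```text
time_s: 11.53
tool_pos: [0.5209, 0.1701, 0.2452]
tool_rot: [-2.011, -2.41, 0.005]
ft_force: [0.2, 0.4, -1.7]
gripper_width: 0.0167
grasp_force: 91.6
```

Run:
```python
from h import *
psi(); print(theta(arm.capture("scene")))
```

```text
t 11.53 psi 0.9923 r 0.1412 lat 0.0005 F [ 0.17  0.37 -1.74] tool y,z in hood x,up [ 0.984  0.179 -0.004] w 0.0167 rotvec err [-0.004  0.     0.   ]
(np.float64(0.997), np.float64(54.0))
```

Request:
arm_command(deltas=[[[0,0,0],[0,0,0]],[[0,0,0],[0,0,0]],[[0,0,0],[0,0,0]],[[0,0,0],[0,0,0]],[[0,0,0],[0,0,0]],[[0,0,0],[0,0,0]]])

```text
time_s: 12.08
tool_pos: [0.5209, 0.1701, 0.2452]
tool_rot: [-2.011, -2.41, 0.005]
ft_force: [0.1, 0.1, -0.6]
gripper_width: 0.0168
grasp_force: 91.6
```

Run:
```python
from h import *
psi(); print(theta(arm.capture("scene")))
```

```text
t 12.08 psi 0.9922 r 0.1411 lat 0.0005 F [ 0.08  0.1  -0.56] tool y,z in hood x,up [ 0.984  0.179 -0.004] w 0.0168 rotvec err [-0.004  0.     0.   ]
(np.float64(0.997), np.float64(54.0))
```

The hatch now rests at the upper end of the slack, so it is at or past balance. I raise it clearly past.

Request:
arm_command(deltas=[[[0,0.0015,-0.0007],[0,0,0]],[[0,0.0026,-0.0011],[0,0,0]],[[0,0.0026,-0.0011],[0,0,0]],[[0,0.0026,-0.001],[0,0,0]],[[0,0.0014,-0.0005],[0,0,0]],[[0,0,0],[0,0,0]],[[0,0,0],[0,0,0]],[[0,0,0],[0,0,0]]])

```text
time_s: 12.8
tool_pos: [0.5313, 0.172, 0.2495]
tool_rot: [-2.011, -2.41, 0.005]
ft_force: [0.2, 0.2, -0.5]
gripper_width: 0.0166
grasp_force: 92.1
```

Run:
```python
from h import *
psi(); im=arm.capture("scene"); print(theta(im)); line(1.07);print(prof(im,range(-12,22)).round(0).tolist())
P=np.round(np.array([arc(x) for x in (1.07,1.05,1.03,1.01,.99,.97,.95,.93)])*1e4); print((np.diff(P,axis=0)*[1,-1]).tolist())
```

```text
t 12.8 psi 1.0734 r 0.1411 lat 0.0005 F [ 0.16  0.15 -0.46] tool y,z in hood x,up [ 0.984  0.179 -0.004] w 0.0166 rotvec err [-0.004  0.     0.   ]
(np.float64(1.082), np.float64(52.0))
[64.0, 64.0, 67.0, 97.0, 120.0, 121.0, 119.0, 122.0, 142.0, 143.0, 137.0, 123.0, 140.0, 143.0, 145.0, 145.0, 145.0, 130.0, 86.0, 80.0, 81.0, 82.0, 82.0, 82.0, 82.0, 82.0, 81.0, 82.0, 81.0, 81.0, 82.0, 81.0, 81.0, 81.0]
[[-27.0, 10.0], [-26.0, 11.0], [-26.0, 11.0], [-26.0, 11.0], [-26.0, 12.0], [-25.0, 12.0], [-25.0, 13.0]]
```

Request:
arm_command(deltas=[[[0,-0.0013,0.0005],[0,0,0]],[[0,-0.0013,0.0005],[0,0,0]],[[0,-0.0013,0.0005],[0,0,0]],[[0,-0.0013,0.0006],[0,0,0]],[[0,-0.0013,0.0005],[0,0,0]],[[0,-0.0013,0.0006],[0,0,0]],[[0,0,0],[0,0,0]],[[0,0,0],[0,0,0]]])

```text
time_s: 13.52
tool_pos: [0.5236, 0.1706, 0.2463]
tool_rot: [-2.011, -2.41, 0.005]
ft_force: [1.3, -0.4, 0.4]
gripper_width: 0.0172
grasp_force: 91.8
```

Run:
```python
from h import *
psi(); print(theta(arm.capture("scene")))
```

```text
t 13.52 psi 1.0136 r 0.1411 lat 0.0005 F [ 1.28 -0.38  0.36] tool y,z in hood x,up [ 0.984  0.179 -0.004] w 0.0172 rotvec err [-0.004  0.     0.   ]
(np.float64(1.018), np.float64(54.0))
```

Request:
arm_command(deltas=[[[0,-0.0013,0.0005],[0,0,0]],[[0,-0.0013,0.0006],[0,0,0]],[[0,0,0],[0,0,0]],[[0,0,0],[0,0,0]],[[0,0,0],[0,0,0]],[[0,0,0],[0,0,0]],[[0,0,0],[0,0,0]],[[0,0,0],[0,0,0]]])

```text
time_s: 14.23
tool_pos: [0.5212, 0.1701, 0.2453]
tool_rot: [-2.011, -2.41, 0.005]
ft_force: [-0.5, 1.0, -0.2]
gripper_width: 0.017
grasp_force: 91.7
```

Run:
```python
from h import *
psi(); print(theta(arm.capture("scene")))
```

```text
t 14.23 psi 0.9946 r 0.1411 lat 0.0005 F [-0.49  1.03 -0.21] tool y,z in hood x,up [ 0.984  0.179 -0.004] w 0.017 rotvec err [-0.004  0.     0.   ]
(np.float64(0.999), np.float64(53.0))
```

Request:
arm_command(deltas=[[[0,-0.0013,0.0006],[0,0,0]],[[0,0,0],[0,0,0]],[[0,0,0],[0,0,0]],[[0,0,0],[0,0,0]],[[0,0,0],[0,0,0]],[[0,0,0],[0,0,0]],[[0,0,0],[0,0,0]],[[0,0,0],[0,0,0]]])

```text
time_s: 14.95
tool_pos: [0.5199, 0.1699, 0.2447]
tool_rot: [-2.011, -2.41, 0.005]
ft_force: [0.1, -0.1, -0.6]
gripper_width: 0.0169
grasp_force: 91.9
```

Run:
```python
from h import *
psi(); print(theta(arm.capture("scene")))
```

```text
t 14.95 psi 0.9844 r 0.1411 lat 0.0005 F [ 0.08 -0.13 -0.64] tool y,z in hood x,up [ 0.984  0.179 -0.004] w 0.0169 rotvec err [-0.004  0.     0.   ]
(np.float64(0.989), np.float64(52.0))
```

Request:
arm_command(deltas=[[[0,-0.0013,0.0006],[0,0,0]],[[0,0,0],[0,0,0]],[[0,0,0],[0,0,0]],[[0,0,0],[0,0,0]],[[0,0,0],[0,0,0]],[[0,0,0],[0,0,0]],[[0,0,0],[0,0,0]],[[0,0,0],[0,0,0]]])

```text
time_s: 15.67
tool_pos: [0.5185, 0.1696, 0.2441]
tool_rot: [-2.011, -2.41, 0.005]
ft_force: [0.1, 0.5, -0.8]
gripper_width: 0.0172
grasp_force: 92.5
```

Run:
```python
from h import *
psi(); print(theta(arm.capture("scene")))
```

```text
t 15.67 psi 0.9733 r 0.1411 lat 0.0005 F [ 0.1   0.54 -0.81] tool y,z in hood x,up [ 0.984  0.179 -0.004] w 0.0172 rotvec err [-0.004  0.     0.   ]
(np.float64(0.926), np.float64(52.0))
```

The hatch has flipped onto the lower contact at image 0.926, and the flip itself places balance at about 0.983. It therefore sits about 0.055 rad below balance. I let it settle and recheck.

Request:
arm_command(deltas=[[[0,0,0],[0,0,0]],[[0,0,0],[0,0,0]],[[0,0,0],[0,0,0]],[[0,0,0],[0,0,0]],[[0,0,0],[0,0,0]],[[0,0,0],[0,0,0]],[[0,0,0],[0,0,0]],[[0,0,0],[0,0,0]]])

```text
time_s: 16.38
tool_pos: [0.5186, 0.1696, 0.2441]
tool_rot: [-2.011, -2.41, 0.005]
ft_force: [-0.6, -0.3, -0.8]
gripper_width: 0.0165
grasp_force: 91.7
```

Run:
```python
from h import *
psi(); t=theta(arm.capture("scene")); print(t)
if .91<t[0]<.945: print(arm.job_done())
```

```text
t 16.38 psi 0.9743 r 0.1411 lat 0.0004 F [-0.6  -0.32 -0.76] tool y,z in hood x,up [ 0.984  0.179 -0.004] w 0.0165 rotvec err [-0.004  0.     0.   ]
(np.float64(0.926), np.float64(52.0))
the job is handed in; nothing more can be done
None
```

I handed the job in at 16.4 s: the driver went through the eye, raised the hatch past balance to about 1.09 rad, and brought it back to rest on the shaft at about 0.94 rad, just below the balance point (angles measured from the camera images; the verdict was not shown).

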